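Hold a fossil tooth in the air stream of the cleaning box

ROBOT

A 7-joint arm with a two-finger parallel gripper is mounted at the origin on the work surface. World frame = base frame: x ahead of the robot, y to its left, z up, the work surface at z = 0. Lengths are in m, angles in degrees, forces in N, time in s.
With the tool pointing down it reaches from about 0.425 to 0.975 m from the base axis. Payload 16.7 kg.
Tool frame: the origin (TCP) lies midway between the tips of the shut fingers; the grasp point (between the pads) lies 19 mm behind it (manip.hold_point_z is the distance from the TCP to the grasp point, in m); z points along the fingers, y is the line along which they close (so a half turn about z gives the same grasp; the last joint's range is limited). The gripper opens to 85 mm and grips with 20 to 120 N. Pads are 22 mm wide; open, the fingers measure 114 mm over their backs; the gripper's body (76 mm by 85 mm) begins 54 mm behind the grasp point. The pads swing forward as they close: fully open they stand 13 mm farther back than shut.
Start: joints at [59.96, 24.414, 4.234, 92.017, -1.954, 63.644, -3.845], TCP at [0.247, -0.628, 0.2] pointing down, gripper open.
Joint ranges: [-163.25, 163.25], [-28.42, 122.38], [-70.27, 78.77], [12.13, 141.07], [-58.53, 238.53], [9.26, 117.41], [-156.51, 156.51]. Speed limits (degrees/s): [108.29, 108.29, 136.94, 136.94, 172.46, 172.46, 172.46].

INTERFACE

Orientations are given as a 3x3 rotation matrix whose columns are the frame's x, y, z axes.
In Python, from cell import manip gives the robot as it stands.
- The arm moves only by the tool step_arm, never from a script. Its argument "targets" is a list of rows, each a list of 5 numbers: the shift along the world's x, y, z in m, then the turn about the world's z in rad, then the closure, from -1 (fully open) to 1 (shut). A call has exactly 5 rows; each row shifts and turns the commanded pose from where the row before left it; what a row does not reach is not made up. A row lasts 1/10 s, in which the tool goes at most 50 mm and 8.59 degrees, less where a joint would pass 70% of its speed; a pose out of reach is approached as far as the arm can. A call is refused whole if a number of a shift passes 0.05 or a number of a turn 0.15, either way. A call with a gripper value outside its range is refused whole. The fingers move at their own pace and stop on an object; the grip force is fixed at half the most. Time passes only in rows, so rows that do not move let the fingers close, or fill a call up. It gives the time, the measured TCP pose, the force, the opening and the grip force at its end, in the units of the state.
- manip.state(): the state, without advancing time (a new reading comes with each control period).
- manip.read_camera(name): name is "scene" or "side" or "wrist"; returns (picture, depth): 420x560x3 uint8, red, green, blue; 420x560 float32, m along the optical axis (not along the pixel's ray), 0 where there is no reading.
- manip.calibration(name): a dict with "fx", "fy", "cx", "cy" (pixels), "dist_coeffs" ([k1, k2, p1, p2, k3] as OpenCV has them; the pictures are not rectified), "T" (4x4, takes a point from camera to world coordinates). Camera axes: x right, y down, z forward; pixel columns grow to the right and rows downward; lengths in m; the calibration is good to about 2 mm. A picture is of the moment at which its call begins: read the wrist's pose just before it. calibration takes no time and is no camera call; for the wrist camera it gives the pose at the moment of the call.
- manip.close_job(): hands the job in; it is judged then, once.
The state is a dict: "time": time; "qpos": joint angles; "qvel": joint speeds; "joint_efforts": joint torques, N m; "tcp_pos": TCP position; "tool_rot": TCP orientation; "ft_force": force on the tool from outside, world axes, zero at the start; "wrist_torque": the same for the moment, N m; "gripper_width": finger opening in m; "gripper_force": force on a finger pad.
Only numpy, scipy, OpenCV 4.12 (cv2) and the standard library are available. Lean on these libraries where they do the work, as an engineer would, in place of code of your own. Each camera call takes 0.05 s, during which the arm holds its last target. There are 200 camera calls.

TASK

Wind the crank on the cleaning box counter-clockwise (seen from above) all the way to its stop, about two full turns, so that the shutter uncovers the slot in the lid. Then take the narrower of the two specimen holders, the one with the pointed tooth, out of the rack, lower it upright through the slot until the tooth is level with the air nozzle, and finish while still holding it there in the gripper, hanging free of the box's floor and not pressed hard against the sides of the slot. Leave the other holder and the other things on the table where they are.

Things in the scene. Friction and masses are not known exactly. Their poses are not given: they have to be found in the camera images.
- crank (a joint): Angle of the hand crank on the lid of the cleaning box, rad. 0 = shutter shut, 12.57 (two full turns) = hard stop, shutter fully open. Grows counter-clockwise seen from above. It starts up to 1.2 rad on from 0. Stiff (about 0.08 N m, 2 N at the knob) and stays where it is left; it is geared to the shutter, which moves 2.55 mm per rad.
- crank_axis (a point): A point on the crank's upright axis, at the mid-height of the knob, 190 mm above the table (box frame: x 0, y -75 mm).
- crank_knob (a point): Middle of the crank's black upright knob, a cylinder 20 mm in diameter and 40 mm tall (from 165 to 205 mm above the table) that spins freely on its pin, at the end of a flat steel arm 45 mm from the crank axis (arm top 164 mm above the table, hub nut no higher than 166 mm). The axes turn with the crank: x points from the crank axis to the knob.
- cleaner: Grey bench cleaning box for fossils, fixed to the table, 200 (x) x 320 (y) x 140 mm tall, hollow, with a clear window in its +x side. Origin at the centre of its underside, on the table; z up. In its own frame: slot at y +75 mm, crank at y -75 mm. Lid 8 mm thick, its top 140 mm above the table; inner floor 4 mm above the table.
- slot (a point): Centre of the slot's mouth, at the top of the lid, 140 mm above the table. The slot is a rectangle 14 mm (box x) by 42 mm (box y), its mouth chamfered by 2 mm; axes as the box. Shut, it is covered by the shutter. Two rails 7 mm tall run along box x, 34 mm either side of the slot's centre.
- shutter (a joint): Travel of the shutter, m: a steel plate 34 (x) x 60 (y) mm on the lid, its top 145 mm above the table with a rib on it to 149 mm. 0 = centred over the slot (shut); it slides towards box +x, driven only by the crank, to 0.032 = fully open, its near edge then 15 mm from the slot's centre.
- aim (a point): The point inside the box, 70 mm straight below the slot's centre and 70 mm above the table, that the brass air nozzle (which comes in through the box's -x wall, its tip 30 mm short of this point) blows at.
- rack: Fixed wooden rack block, 75 (x) x 165 (y) x 45 mm tall, origin at the centre of its underside. Two open bays at y +39 and -39 mm, each 15.5 (x) x 60 (y) mm and 35 mm deep (bay floor 10 mm above the table), each with one specimen holder standing in it; which is in which varies.
- holder: The holder to use: flat upright bar 12 (x) x 40 (y) x 175 mm tall, 0.1 to 0.21 kg, the narrower one; aluminium, its top 65 mm a grey grip of the same section, a brown pointed tooth in a window low down. The lowest 12 mm taper to a 7 x 34 mm foot. Origin under the foot, z up the bar. Starts upright in a bay, near its middle. Either way round will do.
- tooth (a point): Centre of the tooth in the holder's window, on the bar's middle line, 45 mm above the foot.
- wide_holder: The other holder, to be left in the rack: the same but 56 mm wide (y) and 150 mm tall, with a round coiled shell in its window; it does not fit the slot. Origin under its foot.
- glue_jar: Bystander: amber jar, 56 mm across, 85 mm tall, beyond the box. Origin under it.
- brush: Bystander: brush lying on the table beyond the box. Origin under it.
- vertebra: Bystander: loose fossil vertebra with side spikes, about 90 mm across, 34 mm tall, beyond the rack. Origin under it.
- hammer: Bystander: hammer lying on the table to the right of the box. Origin under it.
There are look-alikes about, which are no part of the job. Leave any blue or orange look-alike of the holder alone.

How it is judged (in metres and radians):
On the way, in this order (a step that is already met when the one before it is completed fails the run):
1. the crank is wound to its stop (within about half a radian) and the slot is open (value of joint crank above 12 rad), for 0.2 s.
2. the narrow holder is lifted out of the rack, its foot above the box's lid (height (world z) of holder above 0.14 m), for 0.1 s.
At the end, for the whole second after the job is handed in: Crank within 0.57 rad of its stop; tooth within 12 mm of the aim point (6 mm horizontally); holder upright to 0.1 rad, still, gripped with over 2 N, its foot 5 mm or more above the box floor, pressing on the box with under 15 N; other holder and bystanders within 30 mm of their places (distance between tooth and aim below 0.012 m and horizontal distance between tooth and aim below 0.006 m and angle between holder's own z axis and vertical below 0.1 rad and contact force between the fingers and holder above 2 N and contact force between holder and cleaner below 15 N and z of holder in the frame of cleaner above 0.009 m and linear speed of holder below 0.02 m/s and value of joint crank above 12 rad and distance of each of wide_holder, glue_jar, brush, vertebra, hammer from where it was at the start of the episode below 0.03 m); the arm keeps its last pose, push and grip.
It fails at once if the wide holder is disturbed by more than 30 mm (distance of wide_holder from where it was at the start of the episode above 0.03 m).
It fails at once if the amber glue jar is moved by more than 30 mm (distance of glue_jar from where it was at the start of the episode above 0.03 m).
It fails at once if the brush is moved by more than 30 mm (distance of brush from where it was at the start of the episode above 0.03 m).
It fails at once if the loose vertebra is moved by more than 30 mm (distance of vertebra from where it was at the start of the episode above 0.03 m).
It fails at once if the hammer is moved by more than 30 mm (distance of hammer from where it was at the start of the episode above 0.03 m).
It also fails if it takes over 72 s, if anything falls off the work surface, if the arm or the gripper's body presses on something with over 40 N, if the wrist force passes 120 N, or if a joint passes its speed limit or range.

## Working session

There is one attempt and no reset: what is moved stays moved. The work goes in short steps, Python scripts to look and compute and a tool call to move; the robot and the scene stay as the last step left them, time stands still between calls to the robot, and variables do not carry over. Pictures are saved under pics/ and viewed, at most 10 in all, crops included, and the job is handed in when it is done.

Besides the shell and the picture viewer there is one more tool, called after "Request:" by a JSON object that holds its "api" and its "payload". step_arm: Moves the arm, as the interface text tells. Its arguments: {"type":"object","properties":{"targets":{"type":"array"}},"required":["targets"]}

```bash
mkdir -p pics
cat > h.py <<'E'
import numpy as np, cv2
from cell import manip
def grab(n):
    c=manip.calibration(n); im,d=manip.read_camera(n); return im,d,c
def cloud(d,c):
    h,w=d.shape; u,v=np.meshgrid(np.arange(w),np.arange(h))
    K=np.array([[c['fx'],0,c['cx']],[0,c['fy'],c['cy']],[0,0,1.]])
    p=cv2.undistortPoints(np.stack([u,v],-1).reshape(-1,1,2).astype(np.float64),K,np.array(c['dist_coeffs'])).reshape(h,w,2)
    P=np.dstack([p[...,0]*d,p[...,1]*d,d,np.ones_like(d)])@np.array(c['T']).T
    P=P[...,:3]; P[d<=0]=np.nan; return P
E
python3 - <<'E'
from h import *
for n in('scene','side'):
    im,d,c=grab(n); np.savez(n+'.npz',im=im,P=cloud(d,c)); cv2.imwrite(f'pics/{n}0.png',im[...,::-1]); print(n,np.round(c['T'],3).tolist())
print(manip.state())
E
```

```text
scene [[-0.646, 0.463, -0.607, 1.446], [0.763, 0.408, -0.501, 0.652], [0.016, -0.787, -0.617, 0.972], [0.0, 0.0, 0.0, 1.0]]
side [[-0.945, -0.221, 0.243, 0.251], [-0.328, 0.589, -0.738, 1.045], [0.02, -0.777, -0.629, 1.056], [0.0, 0.0, 0.0, 1.0]]
{'time': 0.1, 'qpos': array([59.96011981, 24.44777394,  4.23167866, 92.04789234, -1.95386987,
       63.64451754, -3.84432706]), 'qvel': array([ 0.046594  , -0.16247023, -0.00955612, -0.18890521,  0.0914588 ,
        0.02766621, -0.06492768]), 'joint_efforts': array([ 6.58493052e-03, -9.51519227e+01,  3.77035975e+00, -4.64407790e+01,
        1.96238898e-02,  6.39175603e-03,  1.04843114e-04]), 'tcp_pos': array([ 0.24692745, -0.62777593,  0.19946615]), 'tool_rot': array([[ 9.30594340e-01,  3.66051787e-01, -5.12998233e-04],
       [ 3.66052136e-01, -9.30593728e-01,  1.07065525e-03],
       [-8.54776728e-05, -1.18412981e-03, -9.99999295e-01]]), 'ft_force': array([-0.27725888,  0.08393169,  0.03209755]), 'wrist_torque': array([ 0.00677658,  0.01019485, -0.05349987]), 'gripper_force': 0.0, 'gripper_width': 0.08567215043626472}
```

View pics/scene0.png

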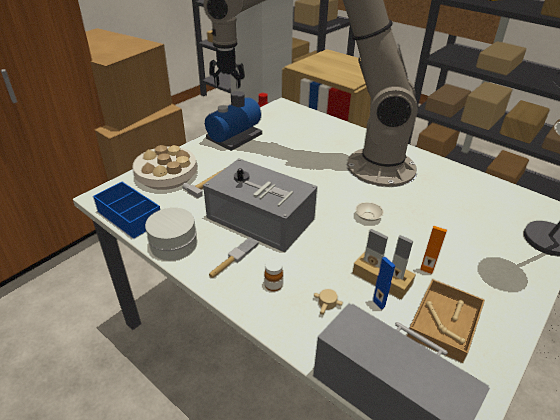

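View pics/side0.png

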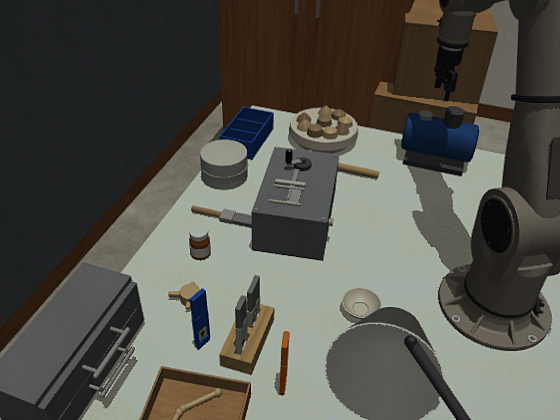

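Run:
```python
from h import *
A=[];
for n in('scene','side'):
    P=np.load(n+'.npz')['P'];im=np.load(n+'.npz')['im'].astype(int)
    z=P[...,2]; 
    def blob(m,seed,name):
        m=m.astype(np.uint8); k,l,s,ce=cv2.connectedComponentsWithStats(m); i=l[seed[1],seed[0]]
        if i==0:
            ys,xs=np.nonzero(m); j=np.argmin((xs-seed[0])**2+(ys-seed[1])**2); i=l[ys[j],xs[j]]
        q=P[l==i]; r=cv2.minAreaRect((q[:,:2]*1000).astype(np.float32)); print(n,name,len(q),np.round(q[:,2].mean(),4),np.round(r[0],1),np.round(r[1],1),round(r[2],1)); return q
    s={'scene':(225,195),'side':(310,230)}[n]
    blob(abs(z-.14)<.005,s,'lid')
    # knob / things above lid
    sel=(z>.17)&(z<.212)&(abs(P[...,0]-.5)<.5); 
    k={'scene':(240,172),'side':(289,155)}[n]; q=blob(sel,k,'knob'); print(q.min(0).round(3),q.max(0).round(3))
    blob((z>.142)&(z<.155),{'scene':(270,190),'side':(290,190)}[n],'rails')
    blob((z>.036)&(z<.05),{'scene':(375,277),'side':(245,345)}[n],'rack')
    for nm,s in {'scene':{'wide':(376,240),'narrow':(403,248)},'side':{'b1':(240,320),'b2':(254,285)}}[n].items():
        q=blob((z>.06)&(z<.2),s,nm); print(q.min(0).round(3),q.max(0).round(3), np.median(q,0).round(3))
```

```text
scene lid 3154 0.1403 [ 576.  -149.3] [209.9 325.5] 8.1
scene knob 72 0.1901 [ 622.4 -191.4] [18.6 19.5] 80.1
[ 0.612 -0.202  0.17 ] [ 0.633 -0.182  0.208]
scene rails 460 0.1465 [ 590.4 -139.2] [126.5 217.8] 2.5
scene rack 303 0.0441 [558.6 271.3] [66.3 80.9] 1.2
scene wide 1548 0.1246 [602.2 313.1] [120.3 129.4] 2.7
[0.539 0.246 0.06 ] [0.66  0.379 0.188] [0.556 0.347 0.125]
scene narrow 1548 0.1246 [602.2 313.1] [120.3 129.4] 2.7
[0.539 0.246 0.06 ] [0.66  0.379 0.188] [0.556 0.347 0.125]
side lid 4206 0.1402 [ 577.4 -148.6] [201.  330.2] 8.4
side knob 88 0.1905 [ 618.7 -187.8] [20.2 21.4] 28.8
[ 0.611 -0.201  0.171] [ 0.632 -0.179  0.208]
side rails 659 0.1467 [ 592.3 -126.9] [ 94.3 200.7] 5.1
side rack 1342 0.0435 [550.  316.9] [ 77.6 170.7] 1.4
side b1 967 0.1283 [549.4 314.2] [ 13.7 130.5] 1.6
[0.541 0.249 0.06 ] [0.558 0.379 0.188] [0.545 0.339 0.131]
side b2 967 0.1283 [549.4 314.2] [ 13.7 130.5] 1.6
[0.541 0.249 0.06 ] [0.558 0.379 0.188] [0.545 0.339 0.131]
```

Request:
{"api": "step_arm", "payload": {"targets": [[0.01, 0.015, 0.04, 0.1, -1], [0.02, 0.03, 0.03, 0.1, -1], [0.025, 0.035, 0.02, 0.1, -1], [0.025, 0.035, 0.02, 0.1, -1], [0.025, 0.035, 0.02, 0.1, -1]]}}

```text
time: 0.6
tcp_pos: [0.3526, -0.4765, 0.3308]
tool_rot: [[0.638, 0.77, -0.0], [0.77, -0.638, 0.0], [-0.0, -0.0, -1.0]]
ft_force: [0.5, -0.3, 0.5]
gripper_width: 0.0857
gripper_force: 0.0
```

Request:
{"api": "step_arm", "payload": {"targets": [[0.025, 0.035, 0.01, 0.1, -1], [0.025, 0.035, 0.01, 0.1, -1], [0.025, 0.035, 0.01, 0.1, -1], [0.025, 0.035, 0, 0.1, -1], [0.025, 0.035, 0, 0.1, -1]]}}

```text
time: 1.1
tcp_pos: [0.4778, -0.3016, 0.3603]
tool_rot: [[0.191, 0.982, 0.0], [0.982, -0.191, -0.0], [-0.0, 0.0, -1.0]]
ft_force: [1.2, -0.9, -0.3]
gripper_width: 0.0855
gripper_force: 0.0
```

Request:
{"api": "step_arm", "payload": {"targets": [[0.025, 0.035, 0, 0.1, -1], [0.025, 0.035, 0, 0.1, -1], [0.025, 0.035, 0, 0, -1], [0.02, 0.03, 0, 0, -1], [0.0, 0.0, 0, 0, -1]]}}

```text
time: 1.6
tcp_pos: [0.5741, -0.1626, 0.3595]
tool_rot: [[-0.011, 1.0, -0.0], [1.0, 0.011, 0.002], [0.002, -0.0, -1.0]]
ft_force: [-0.4, 0.2, 0.1]
gripper_width: 0.0852
gripper_force: 0.0
```

Run:
```python
from h import *
s=manip.state(); print(s['tcp_pos'],s['tool_rot'].round(3).tolist(),s['qpos'].round(1),s['ft_force'])
im,d,c=grab('wrist'); np.savez('wrist.npz',im=im,P=cloud(d,c)); cv2.imwrite('pics/w0.png',im[...,::-1]); print(np.round(c['T'],3).tolist(),c['fx'])
```

```text
[ 0.57413595 -0.16259139  0.3595137 ] [[-0.011, 1.0, -0.0], [1.0, 0.011, 0.002], [0.002, -0.0, -1.0]] [ 28.4  12.8 -22.7  88.8   4.9  79.4   5.9] [-0.41892051  0.15799303  0.14310088]
[[1.0, 0.011, 0.003, 0.573], [0.011, -0.953, -0.304, -0.086], [-0.001, 0.304, -0.953, 0.534], [0.0, 0.0, 0.0, 1.0]] 316.1493309293616
```

View pics/w0.png

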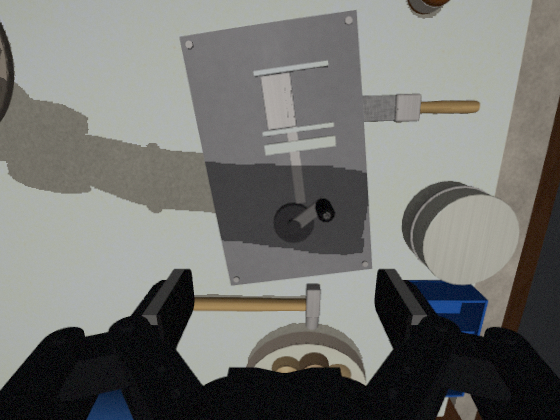

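```bash
cat >> h.py <<'E'
def ray(px,z,c):
    K=np.array([[c['fx'],0,c['cx']],[0,c['fy'],c['cy']],[0,0,1.]]); T=np.array(c['T'])
    p=cv2.undistortPoints(np.array(px,float).reshape(-1,1,2),K,np.array(c['dist_coeffs'])).reshape(-1,2)
    r=np.c_[p,np.ones(len(p))]@T[:3,:3].T; return T[:3,3]+r*((z-T[2,3])/r[:,2:])
E
python3 - <<'E'
from h import *
w=np.load('wrist.npz');P=w['P'];im=w['im'];c=manip.calibration('wrist'); z=P[...,2]
C=ray([(181,37),(356,11),(371,268),(231,286)],.14,c)[:,:2]
print('corners',C.round(4).tolist(),C.mean(0))
x1,y1,x2,y2=0,0,0,0
for a,b in((0,1),(1,2),(2,3),(3,0)): v=C[b]-C[a]; print(np.hypot(*v).round(4),np.degrees(np.arctan2(v[1],v[0])).round(2))
m=((z>.1)&(z<.16)); m[:,400:]=0;m[300:]=0
q=P[m]; r=cv2.minAreaRect((q[:,:2]*1000).astype(np.float32));print('lid',r)
print('rails px',ray([(254,74),(328,64),(263,135),(333,126)],.147,c).round(4).tolist())
print('hub',ray([(293,223)],.15,c).round(4),ray([(293,223)],.16,c).round(4),P[223,285],P[235,293])
m=(z>.18)&(z<.215); m[:190]=0; m[240:]=0; m[:,:300]=0;m[:,350:]=0
q=P[m];print('knob',len(q),q.min(0),q.max(0)); t=q[q[:,2]>.2]; print(len(t),t.mean(0))
E
```

```text
corners [[0.4547, -0.0097], [0.6501, 0.0178], [0.6945, -0.297], [0.4983, -0.3272]] [ 0.57441537 -0.15404624]
0.1973 8.01
0.3179 -81.96
0.1985 -171.25
0.3205 97.81
lid ((575.2742919921875, -150.08059692382812), (201.25222778320312, 320.9796447753906), 8.39026927947998)
rails px [[0.5372, -0.0494, 0.147], [0.6207, -0.0381, 0.147], [0.5467, -0.1173, 0.147], [0.6298, -0.1061, 0.147]]
hub [[ 0.5843 -0.2276  0.15  ]] [[ 0.584 -0.224  0.16 ]] [ 0.57541158 -0.22229861  0.15651766] [ 0.58591729 -0.23899625  0.15542413]
knob 317 [ 0.60988987 -0.20357374  0.18068432] [ 0.62894027 -0.1846834   0.20709838]
222 [ 0.61914877 -0.19331648  0.20428496]
```

Request:
{"api": "step_arm", "payload": {"targets": [[0.015, -0.01, -0.03, 0, -1], [0.015, -0.01, -0.04, 0, -1], [0.015, -0.01, -0.04, 0, -1], [0, 0, -0.04, 0, -1], [0, 0, -0.035, 0, -1]]}}

```text
time: 2.15
tcp_pos: [0.6161, -0.1994, 0.1725]
tool_rot: [[-0.002, 1.0, -0.002], [1.0, 0.002, 0.0], [0.0, -0.002, -1.0]]
ft_force: [0.2, 0.8, -0.0]
gripper_width: 0.0852
gripper_force: 0.0
```

Request:
{"api": "step_arm", "payload": {"targets": [[0, 0, -0.002, 0, -1], [0, 0, 0, 0, 1], [0, 0, 0, 0, 1], [0, 0, 0, 0, 1], [0, 0, 0, 0, 1]]}}

```text
time: 2.65
tcp_pos: [0.6177, -0.1983, 0.1747]
tool_rot: [[-0.004, 1.0, 0.002], [1.0, 0.004, -0.001], [-0.001, 0.002, -1.0]]
ft_force: [-0.3, -0.2, -0.1]
gripper_width: 0.0282
gripper_force: 0.0
```

Request:
{"api": "step_arm", "payload": {"targets": [[0, 0.003, -0.002, 0, 0.6], [0, 0.003, 0, 0, 1], [0, 0, 0, 0, 1], [0, 0, 0, 0, 1], [0, 0, 0, 0, 1]]}}

```text
time: 3.15
tcp_pos: [0.618, -0.1928, 0.1735]
tool_rot: [[-0.003, 1.0, 0.003], [1.0, 0.003, -0.002], [-0.002, 0.003, -1.0]]
ft_force: [-4.3, -2.2, 19.9]
gripper_width: 0.0002
gripper_force: 9.6
```

Run:
```python
from h import *
s=manip.state(); print(s['tcp_pos'],s['ft_force'],s['gripper_width'])
a=[]
for n in('wrist','side','scene'):
    im,d,c=grab(n); P=cloud(d,c); np.savez(n+'1.npz',im=im,P=P)
    if n=='wrist': a=cv2.resize(im,(400,300))
    else:
        u0,v0=(250,110) if n=='side' else (190,110)
        b=cv2.resize(im[v0:v0+105,u0:u0+140],(400,300),interpolation=cv2.INTER_CUBIC); a=np.hstack([a,b]) if n=='side' else np.vstack([a,np.hstack([b,0*b])])
cv2.imwrite('pics/m1.png',a[...,::-1])
```

```text
[ 0.61804611 -0.19280812  0.17349451] [-4.25537542 -2.24405113 19.92738465] 0.0001657655547055181
```

View pics/m1.png

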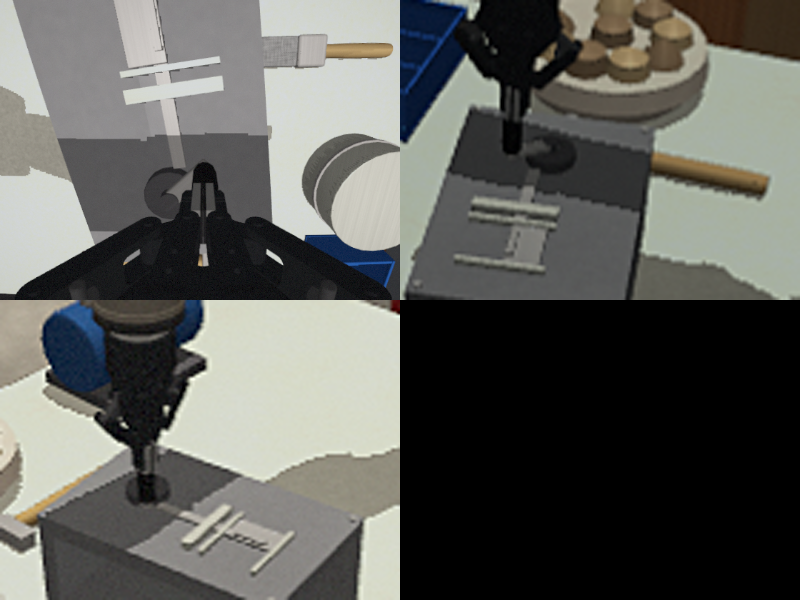

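Request:
{"api": "step_arm", "payload": {"targets": [[0, 0, 0, 0, -1], [0, 0, 0, 0, -1], [0, 0, 0, 0, -1], [0, 0, 0, 0, -1], [0, 0, 0.0, 0, -1]]}}

```text
time: 3.8
tcp_pos: [0.617, -0.192, 0.1709]
tool_rot: [[-0.004, 1.0, -0.0], [1.0, 0.004, 0.0], [0.0, -0.0, -1.0]]
ft_force: [-1.0, -0.2, -0.2]
gripper_width: 0.0725
gripper_force: 0.0
```

Run:
```python
from h import *
s=manip.state(); print(s['tcp_pos'],s['ft_force'],s['gripper_width'])
im,d,c=grab('wrist'); P=cloud(d,c); cv2.imwrite('pics/w2.png',im[...,::-1])
z=P[...,2]
m=(z>.17)&(z<.212)&(abs(P[...,0]-.586)<.08)&(abs(P[...,1]+.2)<.08)
k,l,st,ce=cv2.connectedComponentsWithStats(m.astype(np.uint8))
for i in range(1,k):
    if st[i,4]>40: q=P[l==i]; t=q[q[:,2]>.2]; print(st[i],q.min(0).round(4),q.max(0).round(4),len(t),t.mean(0) if len(t) else 0)
```

```text
[ 0.61696069 -0.19201628  0.17094382] [-1.03926613 -0.16809387 -0.22274351] 0.07250755274037958
[ 270  231   38   58 1720] [ 0.6092 -0.2013  0.1703] [ 0.6283 -0.1825  0.2068] 1002 [ 0.61872852 -0.19101703  0.204373  ]
```

View pics/w2.png

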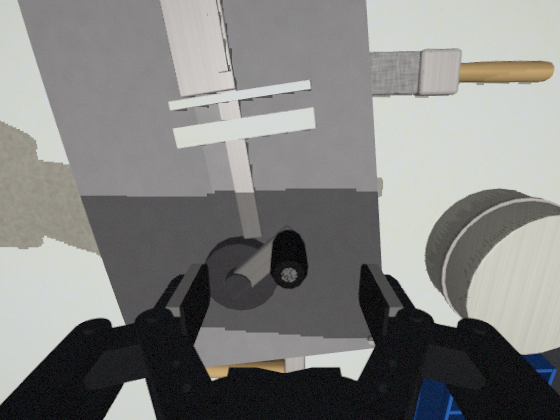

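Run:
```python
from h import *
im,d,c=grab('wrist'); P=cloud(d,c)
for px in [(185,280),(200,275),(190,300),(205,280),(375,280),(368,275),(385,290),(365,290),(280,240),(290,275)]: print(px,P[px[1],px[0]].round(4),d[px[1],px[0]])
w=np.load('wrist1.npz'); P1=w['P']
for px in [(203,165),(203,175),(203,190),(203,205),(195,215),(212,215)]:
    u,v=int(px[0]*1.4),int(px[1]*1.4); print(px,P1[v,u].round(4))
```

```text
(185, 280) [ 0.5754 -0.1823  0.2296] 0.13040324
(200, 275) [ 0.577  -0.189   0.2134] 0.14784558
(190, 300) [ 0.5767 -0.1918  0.2299] 0.1329894
(205, 280) [ 0.5629 -0.2254  0.1556] 0.21403286
(375, 280) [ 0.6564 -0.1859  0.2228] 0.13807856
(368, 275) [ 0.6559 -0.1886  0.2135] 0.14769799
(385, 290) [ 0.6559 -0.1817  0.2377] 0.12257213
(365, 290) [ 0.6768 -0.2422  0.1403] 0.23380883
(280, 240) [ 0.6142 -0.1842  0.1825] 0.17583372
(290, 275) [ 0.6195 -0.1932  0.2056] 0.15661778
(203, 165) [ 0.6175 -0.1829  0.175 ]
(203, 175) [ 0.6174 -0.183   0.1949]
(203, 190) [ 0.6174 -0.1824  0.2204]
(203, 205) [ 0.6173 -0.1828  0.2374]
(195, 215) [ 0.6133 -0.1816  0.2489]
(212, 215) [ 0.6217 -0.1821  0.248 ]
```

Run:
```python
from h import *
w=np.load('wrist1.npz'); P1=w['P'];im=w['im']
b=im[200:400,160:420]; b=cv2.resize(b,(780,600),interpolation=cv2.INTER_CUBIC); b=np.clip(b.astype(float)*2.2,0,255).astype(np.uint8)
cv2.imwrite('pics/m1c.png',b[...,::-1])
for v in range(215,330,6): print(v,[tuple((P1[v,u][[0,1,2]]*1000).round(0).astype(int)) for u in (270,278,284,290,298)])
```

```text
215 [(np.int64(608), np.int64(-186), np.int64(140)), (np.int64(613), np.int64(-185), np.int64(140)), (np.int64(618), np.int64(-185), np.int64(141)), (np.int64(622), np.int64(-185), np.int64(140)), (np.int64(627), np.int64(-185), np.int64(141))]
221 [(np.int64(608), np.int64(-190), np.int64(141)), (np.int64(613), np.int64(-190), np.int64(139)), (np.int64(618), np.int64(-190), np.int64(140)), (np.int64(622), np.int64(-189), np.int64(142)), (np.int64(627), np.int64(-190), np.int64(141))]
227 [(np.int64(608), np.int64(-194), np.int64(141)), (np.int64(614), np.int64(-187), np.int64(160)), (np.int64(618), np.int64(-183), np.int64(169)), (np.int64(621), np.int64(-184), np.int64(167)), (np.int64(627), np.int64(-194), np.int64(141))]
233 [(np.int64(608), np.int64(-199), np.int64(140)), (np.int64(614), np.int64(-185), np.int64(175)), (np.int64(617), np.int64(-183), np.int64(179)), (np.int64(621), np.int64(-183), np.int64(179)), (np.int64(626), np.int64(-187), np.int64(170))]
239 [(np.int64(609), np.int64(-193), np.int64(164)), (np.int64(614), np.int64(-185), np.int64(185)), (np.int64(617), np.
[... 3209 characters left out ...]
253)), (np.int64(617), np.int64(-193), np.int64(243)), (np.int64(619), np.int64(-185), np.int64(254)), (np.int64(622), np.int64(-181), np.int64(259))]
323 [(np.int64(613), np.int64(-182), np.int64(261)), (np.int64(615), np.int64(-189), np.int64(252)), (np.int64(617), np.int64(-196), np.int64(242)), (np.int64(619), np.int64(-189), np.int64(252)), (np.int64(622), np.int64(-182), np.int64(261))]
329 [(np.int64(613), np.int64(-182), np.int64(263)), (np.int64(615), np.int64(-192), np.int64(251)), (np.int64(617), np.int64(-199), np.int64(243)), (np.int64(619), np.int64(-191), np.int64(253)), (np.int64(622), np.int64(-182), np.int64(264))]<stdin>:5: RuntimeWarning: invalid value encountered in cast
```

View pics/m1c.png

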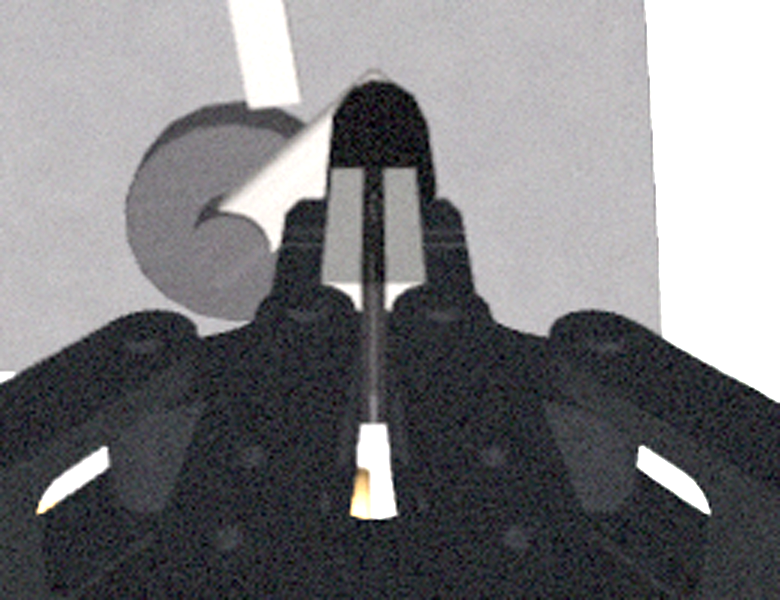

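Request:
{"api": "step_arm", "payload": {"targets": [[0, 0, -0.01, 0, -1], [0.001, 0.0, -0.01, 0, -1], [0, 0, -0.01, 0, -1], [0, 0, 0, 0, 1], [0, 0, 0, 0, 1]]}}

```text
time: 4.4
tcp_pos: [0.6179, -0.192, 0.1406]
tool_rot: [[-0.004, 1.0, -0.001], [1.0, 0.004, 0.0], [0.0, -0.001, -1.0]]
ft_force: [0.2, 0.6, -0.3]
gripper_width: 0.059
gripper_force: 0.0
```

Request:
{"api": "step_arm", "payload": {"targets": [[0, 0, 0, 0, 1], [0, 0.0, 0, 0, 1], [0, 0, 0, 0, 1], [0, 0, 0, 0, 1], [0, 0, 0, 0, 1]]}}

```text
time: 4.9
tcp_pos: [0.6187, -0.1919, 0.1417]
tool_rot: [[-0.004, 1.0, 0.001], [1.0, 0.004, -0.0], [-0.0, 0.001, -1.0]]
ft_force: [1.6, 1.6, 6.7]
gripper_width: 0.0183
gripper_force: 58.5
```

Run:
```python
from h import *
print(manip.hold_point_z, manip.state())
```

```text
0.0187 {'time': 4.9, 'qpos': array([ 27.15818744,  26.34281386, -20.76196309,  97.78357395,
        10.71029438,  57.75533946,   2.88027981]), 'qvel': array([ 0.04238247,  0.03100379, -0.01227194, -0.02946975,  0.02098371,
        0.13398208, -0.0357089 ]), 'joint_efforts': array([ 1.24277115e+00, -9.04834414e+01, -4.35703218e+00, -3.98865974e+01,
        4.35283799e-01,  5.39771933e-01,  1.84049852e-03]), 'tcp_pos': array([ 0.61867395, -0.19194059,  0.14171315]), 'tool_rot': array([[-4.14483261e-03,  9.99990619e-01,  1.25811411e-03],
       [ 9.99991408e-01,  4.14491750e-03, -6.48721148e-05],
       [-7.00862854e-05,  1.25783442e-03, -9.99999206e-01]]), 'ft_force': array([1.61741073, 1.56844974, 6.67909508]), 'wrist_torque': array([ 0.28207414, -0.3241311 , -0.03101413]), 'gripper_force': 58.506284952163696, 'gripper_width': 0.01831938426326093}
```

Run:
```python
import numpy as np
a=np.radians(44.5)+.3*np.arange(0,42); p=np.round(45*np.c_[np.cos(a),np.sin(a)]); d=np.diff(p,axis=0).astype(int)
for i in range(0,41,5): print(i,np.degrees(a[min(i+5,41)]).round(0),[tuple(map(int,x)) for x in d[i:i+5]],p[min(i+5,41)])
```

```text
0 130.0 [(-11, 8), (-12, 4), (-14, 1), (-13, -4), (-11, -7)] [-29.  34.]
5 216.0 [(-9, -10), (-5, -12), (-2, -14), (3, -13), (6, -12)] [-36. -27.]
10 302.0 [(9, -9), (12, -6), (13, -3), (14, 2), (12, 5)] [ 24. -38.]
15 388.0 [(10, 9), (7, 11), (4, 13), (-1, 14), (-4, 12)] [40. 21.]
20 474.0 [(-8, 11), (-11, 8), (-13, 4), (-14, 1), (-12, -4)] [-18.  41.]
25 560.0 [(-12, -7), (-8, -11), (-6, -12), (-1, -13), (3, -14)] [-42. -16.]
30 646.0 [(6, -11), (10, -10), (12, -6), (13, -2), (13, 2)] [ 12. -43.]
35 732.0 [(13, 5), (10, 9), (7, 12), (3, 13), (-1, 13)] [44.  9.]
40 749.0 [(-5, 13)] [39. 22.]
```

Request:
{"api": "step_arm", "payload": {"targets": [[-0.011, 0.008, 0.001, 0, 1], [-0.012, 0.004, 0, 0, 1], [-0.014, 0.001, 0, 0, 1], [-0.013, -0.004, 0, 0, 1], [-0.011, -0.007, 0, 0, 1]]}}

```text
time: 5.4
tcp_pos: [0.556, -0.1904, 0.142]
tool_rot: [[-0.004, 1.0, -0.0], [1.0, 0.004, -0.0], [-0.0, -0.0, -1.0]]
ft_force: [8.7, -5.2, -8.7]
gripper_width: 0.0185
gripper_force: 59.0
```

Request:
{"api": "step_arm", "payload": {"targets": [[-0.009, -0.01, 0, 0, 1], [-0.005, -0.012, 0, 0, 1], [-0.002, -0.014, 0, 0, 1], [0.003, -0.013, 0, 0, 1], [0.006, -0.012, 0, 0, 1]]}}

```text
time: 5.9
tcp_pos: [0.5502, -0.2507, 0.1419]
tool_rot: [[-0.004, 1.0, 0.001], [1.0, 0.004, 0.002], [0.002, 0.001, -1.0]]
ft_force: [12.2, 11.8, -7.8]
gripper_width: 0.0185
gripper_force: 60.4
```

Request:
{"api": "step_arm", "payload": {"targets": [[0.009, -0.009, 0, 0, 1], [0.012, -0.006, 0, 0, 1], [0.013, -0.003, 0, 0, 1], [0.014, 0.002, 0, 0, 1], [0.012, 0.005, 0, 0, 1]]}}

```text
time: 6.4
tcp_pos: [0.6094, -0.2627, 0.1418]
tool_rot: [[-0.003, 1.0, -0.002], [1.0, 0.003, 0.0], [0.0, -0.002, -1.0]]
ft_force: [-6.4, 4.5, 0.9]
gripper_width: 0.0185
gripper_force: 61.6
```

Request:
{"api": "step_arm", "payload": {"targets": [[0.01, 0.009, 0, 0, 1], [0.007, 0.011, 0, 0, 1], [0.004, 0.013, 0, 0, 1], [-0.001, 0.014, 0, 0, 1], [-0.004, 0.012, 0, 0, 1]]}}

```text
time: 6.9
tcp_pos: [0.6259, -0.2013, 0.142]
tool_rot: [[-0.005, 1.0, -0.0], [1.0, 0.005, 0.0], [0.0, -0.0, -1.0]]
ft_force: [-3.3, -5.3, -3.9]
gripper_width: 0.018
gripper_force: 61.2
```

Request:
{"api": "step_arm", "payload": {"targets": [[-0.008, 0.011, 0, 0, 1], [-0.011, 0.008, 0, 0, 1], [-0.013, 0.004, 0, 0, 1], [-0.014, 0.001, 0, 0, 1], [-0.012, -0.004, 0, 0, 1]]}}

```text
time: 7.4
tcp_pos: [0.5669, -0.183, 0.142]
tool_rot: [[-0.004, 1.0, 0.0], [1.0, 0.004, -0.001], [-0.001, 0.0, -1.0]]
ft_force: [8.2, -9.8, -13.2]
gripper_width: 0.0178
gripper_force: 60.3
```

Request:
{"api": "step_arm", "payload": {"targets": [[-0.012, -0.007, 0, 0, 1], [-0.008, -0.011, 0, 0, 1], [-0.006, -0.012, 0, 0, 1], [-0.001, -0.013, 0, 0, 1], [0.003, -0.014, 0, 0, 1]]}}

```text
time: 7.9
tcp_pos: [0.5439, -0.2385, 0.142]
tool_rot: [[-0.005, 1.0, 0.001], [1.0, 0.005, 0.001], [0.001, 0.001, -1.0]]
ft_force: [12.3, 7.1, -11.5]
gripper_width: 0.0186
gripper_force: 61.1
```

Request:
{"api": "step_arm", "payload": {"targets": [[0.006, -0.011, 0, 0, 1], [0.01, -0.01, 0, 0, 1], [0.012, -0.006, 0, 0, 1], [0.013, -0.002, 0, 0, 1], [0.013, 0.002, 0, 0, 1]]}}

```text
time: 8.4
tcp_pos: [0.5978, -0.2673, 0.142]
tool_rot: [[-0.003, 1.0, -0.001], [1.0, 0.003, -0.0], [-0.0, -0.001, -1.0]]
ft_force: [-3.9, 1.2, -6.7]
gripper_width: 0.0184
gripper_force: 61.8
```

Request:
{"api": "step_arm", "payload": {"targets": [[0.013, 0.005, 0, 0, 1], [0.01, 0.009, 0, 0, 1], [0.007, 0.012, 0, 0, 1], [0.003, 0.01, 0, 0, 1], [0, 0, 0, 0, 1]]}}

```text
time: 8.9
tcp_pos: [0.6316, -0.2279, 0.1419]
tool_rot: [[-0.007, 1.0, -0.001], [1.0, 0.007, 0.001], [0.001, -0.001, -1.0]]
ft_force: [-3.9, 1.3, -4.7]
gripper_width: 0.0183
gripper_force: 62.0
```

Request:
{"api": "step_arm", "payload": {"targets": [[0.001, 0.006, 0, 0, 1], [0, 0.006, 0, 0, 1], [0, 0, 0, 0, 1], [0, 0, 0, 0, 1], [0, 0, 0, 0, 1]]}}

```text
time: 9.4
tcp_pos: [0.6314, -0.2182, 0.1419]
tool_rot: [[-0.004, 1.0, -0.001], [1.0, 0.004, 0.0], [0.0, -0.001, -1.0]]
ft_force: [-7.3, 0.9, -2.2]
gripper_width: 0.018
gripper_force: 62.2
```

Run:
```python
from h import *
from scipy.optimize import least_squares as L
s=manip.state(); 
p=np.array([(.6187,-.1919),(.556,-.1904),(.5502,-.2507),(.6094,-.2627),(.6259,-.2013),(.5669,-.183),(.5439,-.2385),(.5978,-.2673),(.6316,-.2279),s['tcp_pos'][:2]])
for f in (1,0):
    r=L(lambda v:np.hypot(*(p-v[:2]).T)-(v[2] if f else .045),[.586,-.224,.045]).x; print(r,(np.hypot(*(p-r[:2]).T)*1e3).round(1))
d=p[-1]-r[:2];print(s['tcp_pos'],s['ft_force'],np.degrees(np.arctan2(d[1],d[0])))
```

```text
[ 0.58656992 -0.22365896  0.045199  ] [45.2 45.2 45.3 45.2 45.2 45.2 45.2 45.1 45.2 45.2]
[ 0.58662044 -0.22365618  0.045     ] [45.1 45.2 45.4 45.2 45.2 45.2 45.2 45.1 45.2 45.2]
[ 0.63144935 -0.21816777  0.14187107] [-7.34764279  0.9485446  -2.18413375] 6.979990825117363
```

Request:
{"api": "step_arm", "payload": {"targets": [[-0.001, 0.004, 0, 0, 1], [0, 0.003, 0, 0, 1], [0, 0, 0, 0, 1], [0, 0, 0, 0, 1], [0, 0, 0, 0, 1]]}}

```text
time: 9.9
tcp_pos: [0.6312, -0.2166, 0.1421]
tool_rot: [[-0.0, 1.0, 0.001], [1.0, 0.0, -0.005], [-0.005, 0.001, -1.0]]
ft_force: [2.4, -21.4, -11.2]
gripper_width: 0.018
gripper_force: 61.3
```

Request:
{"api": "step_arm", "payload": {"targets": [[0, -0.005, 0, 0, -1], [0, 0, 0, 0, -1], [0, 0, 0, 0, -1], [0, 0, 0, 0, -1], [0, 0, 0.03, 0, -1]]}}

```text
time: 10.4
tcp_pos: [0.6292, -0.216, 0.169]
tool_rot: [[-0.005, 1.0, -0.005], [1.0, 0.005, 0.002], [0.002, -0.005, -1.0]]
ft_force: [-0.1, -1.2, 0.6]
gripper_width: 0.0851
gripper_force: 0.0
```

Request:
{"api": "step_arm", "payload": {"targets": [[-0.01, 0.01, 0.04, 0.0, -1], [-0.015, 0.01, 0.035, 0.05, -1], [-0.015, 0.01, 0.03, 0.05, -1], [-0.015, 0.01, 0, 0.05, -1], [0, 0, 0, 0, -1]]}}

```text
time: 10.9
tcp_pos: [0.5755, -0.1755, 0.2787]
tool_rot: [[-0.156, 0.988, 0.002], [0.988, 0.156, -0.001], [-0.001, 0.002, -1.0]]
ft_force: [-0.3, -1.1, 0.4]
gripper_width: 0.0855
gripper_force: 0.0
```

Run:
```python
from h import *
s=manip.state(); print(s['tcp_pos'],s['tool_rot'].round(3).tolist(),s['ft_force'])
im,d,c=grab('wrist'); np.savez('wrist3.npz',im=im,P=cloud(d,c),T=c['T']); cv2.imwrite('pics/w3.png',im[...,::-1]); print(np.round(c['T'],3).tolist())
im,d,c=grab('scene'); P=cloud(d,c);np.savez('scene3.npz',im=im,P=P)
```

```text
[ 0.57547867 -0.17550053  0.27874936] [[-0.156, 0.988, 0.002], [0.988, 0.156, -0.001], [-0.001, 0.002, -1.0]] [-0.2579644  -1.13024811  0.40727398]
[[0.988, 0.149, 0.049, 0.562], [0.157, -0.94, -0.303, -0.099], [0.001, 0.307, -0.952, 0.453], [0.0, 0.0, 0.0, 1.0]]
```

View pics/w3.png

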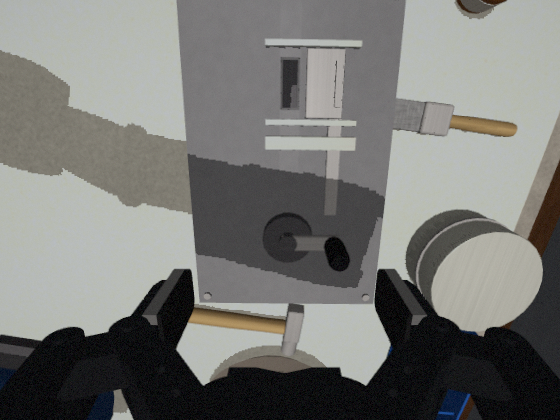

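Run:
```python
from h import *
w=np.load('wrist3.npz');im=w['im'];P=w['P'];c=manip.calibration('wrist');c=dict(c);c['T']=w['T']
g=cv2.cvtColor(im,cv2.COLOR_RGB2GRAY); 
print(g[83,270:312]); print(g[45:125,290])
def ext(vals,o):
    return
for row in(70,83,100): print(row,ray([(280.5,row),(300,row)],.14,c).round(4).tolist())
# lid edges at this image by z
z=P[...,2]
for v in (20,60,100,180,230,270):
    m=np.nonzero(abs(z[v]-.14)<.004)[0]; 
    e=ray([(m.min()-.5,v),(m.max()+.5,v)],.14,c); print(v,m.min(),m.max(),e[:,:2].round(4).tolist())
# hub disc
m=(g<70)&(abs(z-.155)<.008); m[:200]=0;m[:,320:]=0;m[275:]=0
q=P[m];print(len(q),q.min(0),q.max(0))
# knob
m=(z>.2)&(z<.215); m[:220]=0;m[280:]=0;m[:,:315]=0;m[:,360:]=0; print('knobtop',P[m].mean(0))
```

```text
[122 121 124 122 122 122 123 122 122 121 106  90  77  45  46  44  49  45
  47  40  44  50  50  47  47  46  47  84  94 108 120 121 120 121 120 122
 117 165 176 175 176 178]
[129  75 123 127 127 128 128 131 130 129 131 126 102  97  88  53  42  47
  52  44  53  50  50  47  40  51  49  44  41  47  47  47  47  48  51  46
  45  46  44  48  49  45  45  47  46  44  48  46  80  76  77  75  46  45
  48  49  46  53  78  75  75  79  81  98 105 127 130 127 130 129 128 130
 131 131 156 187 187 189 187 179]
70 [[0.5543, -0.0655, 0.14], [0.5719, -0.0627, 0.14]]
83 [[0.556, -0.0766, 0.14], [0.5738, -0.0737, 0.14]]
100 [[0.5583, -0.0914, 0.14], [0.5764, -0.0885, 0.14]]
20 178 403 [[0.458, -0.0385], [0.6554, -0.0069]]
60 181 399 [[0.463, -0.0709], [0.6601, -0.0395]]
100 183 394 [[0.4672, -0.1055], [0.6643, -0.0741]]
180 190 386 [[0.4792, -0.1813], [0.676, -0.1501]]
230 194 381 [[0.487, -0.2349], [0.6846, -0.2037]]
270 197 376 [[0.4935, -0.2821], [0.6911, -0.2509]]
1399 [ 0.56085877 -0.24880492  0.1470228 ] [ 0.61579417 -0.19797183  0.16297649]
knobtop [ 0.62924165 -0.21568762  0.20428197]
```

Request:
{"api": "step_arm", "payload": {"targets": [[0, 0.025, 0, 0, -1], [-0.002, 0.04, 0, 0, -1], [-0.003, 0.045, 0, 0, -1], [-0.003, 0.045, 0, 0, -1], [-0.003, 0.045, 0, 0, -1]]}}

```text
time: 11.5
tcp_pos: [0.5651, 0.0244, 0.2765]
tool_rot: [[-0.152, 0.988, -0.001], [0.988, 0.152, 0.0], [0.0, -0.001, -1.0]]
ft_force: [1.4, -0.3, 0.3]
gripper_width: 0.0853
gripper_force: 0.0
```

Request:
{"api": "step_arm", "payload": {"targets": [[-0.003, 0.045, 0, 0, -1], [-0.003, 0.045, 0, -0.03, -1], [-0.003, 0.045, 0, -0.03, -1], [-0.003, 0.045, 0, -0.03, -1], [-0.002, 0.04, 0, -0.03, -1]]}}

```text
time: 12.0
tcp_pos: [0.5509, 0.2452, 0.2764]
tool_rot: [[-0.032, 0.999, -0.001], [0.999, 0.032, 0.0], [0.0, -0.001, -1.0]]
ft_force: [0.4, -1.0, -0.2]
gripper_width: 0.0856
gripper_force: 0.0
```

Request:
{"api": "step_arm", "payload": {"targets": [[0, 0.035, 0, -0.01, -1], [0, 0.02, 0, 0, -1], [0, 0, 0, 0, -1], [0, 0, 0, 0, -1], [0, 0, 0, 0, -1]]}}

```text
time: 12.5
tcp_pos: [0.5516, 0.2967, 0.2766]
tool_rot: [[-0.022, 1.0, -0.001], [1.0, 0.022, -0.001], [-0.001, -0.001, -1.0]]
ft_force: [0.9, -0.2, 0.7]
gripper_width: 0.0853
gripper_force: 0.0
```

Run:
```python
from h import *
s=manip.state(); print(s['tcp_pos'],s['tool_rot'].round(3).tolist(),s['ft_force'])
im,d,c=grab('wrist'); P=cloud(d,c);np.savez('wrist4.npz',im=im,P=P,T=c['T']); cv2.imwrite('pics/w4.png',im[...,::-1])
z=P[...,2]
for lo,hi in((.176,.195),(.15,.168)):
    m=((z>lo)&(z<hi)).astype(np.uint8); k,l,st,ce=cv2.connectedComponentsWithStats(m)
    for i in range(1,k):
        if st[i,4]>60:
            q=P[l==i]; r=cv2.minAreaRect((q[:,:2]*1000).astype(np.float32)); print(lo,st[i],q[:,2].mean().round(4),np.round(r[0],1),np.round(r[1],1),round(r[2],1))
```

```text
[0.55159653 0.29673764 0.27658025] [[-0.022, 1.0, -0.001], [1.0, 0.022, -0.001], [-0.001, -0.001, -1.0]] [ 0.88110203 -0.24320214  0.70534124]
0.176 [274 110  14  49 671] 0.185 [546.7 354. ] [11.  38.8] 1.3
0.15 [144  45  22  52 399] 0.1591 [437.  403.5] [41.2 10.3] 88.7
0.15 [373 108  23  44 269] 0.1595 [638.7 359. ] [39.7  2.6] 73.9
0.15 [275 185  12  57 633] 0.1598 [548. 276.] [10.8 56. ] 1.4
```

View pics/w4.png

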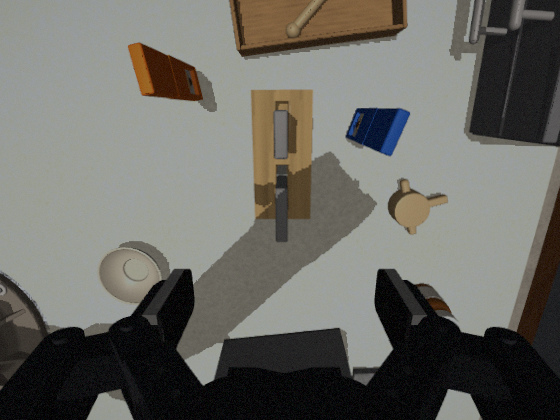

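Request:
{"api": "step_arm", "payload": {"targets": [[-0.002, 0.02, 0, 0, -1], [-0.003, 0.03, 0, 0, -1], [0, 0.007, -0.02, 0, -1], [0, 0, -0.03, 0, -1], [0, 0, -0.02, 0, -1]]}}

```text
time: 13.05
tcp_pos: [0.5461, 0.3538, 0.2054]
tool_rot: [[-0.023, 1.0, -0.001], [1.0, 0.023, -0.001], [-0.001, -0.001, -1.0]]
ft_force: [-0.8, -0.4, -1.2]
gripper_width: 0.0853
gripper_force: 0.0
```

Request:
{"api": "step_arm", "payload": {"targets": [[0, 0, -0.025, 0, -1], [0, 0, -0.025, 0, -1], [0, 0, -0.025, 0, -1], [0, 0, -0.013, 0, -1], [0, 0, 0, 0, -1]]}}

```text
time: 13.55
tcp_pos: [0.5458, 0.3535, 0.1176]
tool_rot: [[-0.023, 1.0, -0.002], [1.0, 0.023, -0.002], [-0.001, -0.002, -1.0]]
ft_force: [-0.4, 0.5, 0.9]
gripper_width: 0.0853
gripper_force: 0.0
```

Request:
{"api": "step_arm", "payload": {"targets": [[0.001, 0, 0, 0, 1], [0, 0, 0, 0, 1], [0, 0, 0, 0, 1], [0, 0, 0, 0, 1], [0, 0, 0, 0, 1]]}}

```text
time: 14.05
tcp_pos: [0.5472, 0.355, 0.1195]
tool_rot: [[-0.024, 1.0, 0.0], [1.0, 0.024, 0.0], [0.0, 0.0, -1.0]]
ft_force: [0.2, -0.1, -0.1]
gripper_width: 0.0122
gripper_force: 0.0
```

Request:
{"api": "step_arm", "payload": {"targets": [[0, 0, 0, 0, 1], [0, 0, 0, 0, 1], [0, 0, 0, 0, 1], [0, 0, 0, 0, 1], [0, 0, 0, 0, 1]]}}

```text
time: 14.55
tcp_pos: [0.5473, 0.3551, 0.1196]
tool_rot: [[-0.024, 1.0, 0.001], [1.0, 0.024, 0.0], [0.0, 0.001, -1.0]]
ft_force: [-0.5, -0.7, 5.6]
gripper_width: 0.0109
gripper_force: 58.9
```

Request:
{"api": "step_arm", "payload": {"targets": [[0, 0, 0.01, 0, 1], [0, 0, 0.02, 0, 1], [0, 0, 0.03, 0, 1], [0, 0, 0.03, 0, 1], [0, 0, 0.03, 0, 1]]}}

```text
time: 15.05
tcp_pos: [0.5467, 0.3548, 0.2407]
tool_rot: [[-0.024, 1.0, -0.0], [1.0, 0.024, -0.0], [-0.0, -0.0, -1.0]]
ft_force: [0.4, 0.9, -1.4]
gripper_width: 0.0112
gripper_force: 58.6
```

Request:
{"api": "step_arm", "payload": {"targets": [[0, 0, 0.03, 0, 1], [0, 0, 0.02, 0, 1], [0, 0, 0.01, 0, 1], [0, 0, 0, 0, 1], [0, 0, 0, 0, 1]]}}

```text
time: 15.55
tcp_pos: [0.5468, 0.3546, 0.2981]
tool_rot: [[-0.024, 1.0, -0.001], [1.0, 0.024, -0.001], [-0.001, -0.001, -1.0]]
ft_force: [-0.5, -0.0, -2.4]
gripper_width: 0.0115
gripper_force: 58.7
```

Run:
```python
from h import *
s=manip.state(); print(s['tcp_pos'],s['ft_force'],s['wrist_torque'],s['gripper_width'])
im,d,c=grab('wrist'); cv2.imwrite('pics/w5.png',im[...,::-1])
for n in('scene','side'):
    im,d,c=grab(n); P=cloud(d,c); np.savez(n+'5.npz',im=im,P=P)
    z=P[...,2]; m=(z>.16)&(z<.29)&(abs(P[...,0]-.547)<.03)&(abs(P[...,1]-.355)<.04)
    q=P[m]; print(n,len(q),q.min(0).round(3),q.max(0).round(3))
    for a,b in((.165,.18),(.18,.21),(.21,.25),(.25,.28)):
        t=q[(q[:,2]>a)&(q[:,2]<b)]; print(a,len(t),np.percentile(t[:,:2],[1,50,99],axis=0).round(4).tolist() if len(t) else '')
```

```text
[0.54675929 0.35457814 0.29807759] [-0.49718147 -0.01023168 -2.37578134] [-0.02825914 -0.02372796  0.00451784] 0.011533955056513171
scene 488 [0.541 0.332 0.187] [0.559 0.374 0.29 ]
0.165 0 
0.18 83 [[0.5464, 0.3342], [0.5526, 0.3533], [0.5567, 0.3738]]
0.21 209 [[0.5436, 0.3337], [0.5504, 0.3548], [0.5555, 0.3741]]
0.25 148 [[0.5419, 0.3341], [0.5529, 0.3555], [0.5581, 0.3741]]
side 421 [0.54  0.334 0.189] [0.554 0.378 0.29 ]
0.165 0 
0.18 61 [[0.541, 0.3391], [0.5429, 0.3718], [0.5523, 0.3776]]
0.21 175 [[0.5409, 0.3347], [0.5442, 0.3683], [0.5534, 0.3774]]
0.25 133 [[0.5409, 0.3337], [0.5427, 0.3697], [0.5531, 0.3773]]
```

View pics/w5.png

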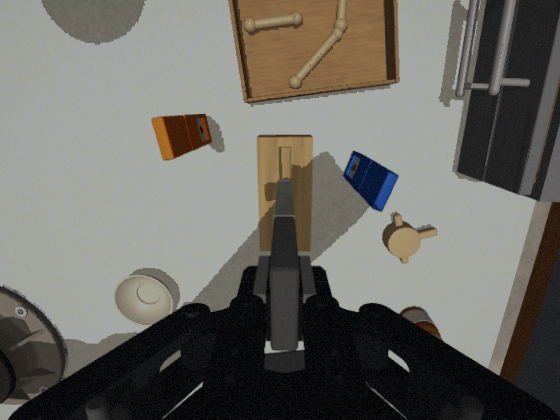

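Request:
{"api": "step_arm", "payload": {"targets": [[0.001, -0.02, 0, 0, 1], [0.001, -0.035, 0, 0, 1], [0.002, -0.04, 0, 0, 1], [0.002, -0.04, 0, 0.01, 1], [0.002, -0.04, 0, 0.02, 1]]}}

```text
time: 16.2
tcp_pos: [0.5547, 0.1782, 0.2983]
tool_rot: [[-0.055, 0.999, -0.001], [0.999, 0.055, -0.0], [-0.0, -0.001, -1.0]]
ft_force: [0.9, -0.3, -2.0]
gripper_width: 0.011
gripper_force: 58.6
```

Request:
{"api": "step_arm", "payload": {"targets": [[0.002, -0.04, 0, 0.02, 1], [0.002, -0.04, 0, 0.02, 1], [0.002, -0.04, 0, 0.02, 1], [0.002, -0.04, 0, 0.02, 1], [0.001, -0.04, 0, 0.01, 1]]}}

```text
time: 16.7
tcp_pos: [0.5637, -0.0218, 0.2985]
tool_rot: [[-0.144, 0.99, -0.001], [0.99, 0.144, 0.0], [0.0, -0.001, -1.0]]
ft_force: [1.3, -0.6, -2.0]
gripper_width: 0.0112
gripper_force: 58.6
```

Request:
{"api": "step_arm", "payload": {"targets": [[0.001, -0.035, 0, 0, 1], [0, -0.02, 0, 0, 1], [0, 0, 0, 0, 1], [0, 0, 0, 0, 1], [0, 0, 0, 0, 1]]}}

```text
time: 17.2
tcp_pos: [0.565, -0.074, 0.2988]
tool_rot: [[-0.145, 0.989, -0.001], [0.989, 0.145, 0.0], [0.001, -0.0, -1.0]]
ft_force: [-0.0, 0.7, -1.1]
gripper_width: 0.0118
gripper_force: 58.6
```

Request:
{"api": "step_arm", "payload": {"targets": [[0, -0.0015, -0.01, 0, 1], [0, 0, -0.015, 0, 1], [0, 0, -0.015, 0, 1], [0, 0, 0, 0, 1], [0, 0, 0, 0, 1]]}}

```text
time: 17.7
tcp_pos: [0.5648, -0.0765, 0.2585]
tool_rot: [[-0.144, 0.99, -0.001], [0.99, 0.144, 0.0], [0.0, -0.001, -1.0]]
ft_force: [-0.2, 0.2, -0.9]
gripper_width: 0.0114
gripper_force: 58.6
```

Request:
{"api": "step_arm", "payload": {"targets": [[0, 0, -0.004, 0, 1], [0, 0, -0.004, 0, 1], [0, 0, -0.004, 0, 1], [0, 0, -0.003, 0, 1], [0, 0, 0, 0, 1]]}}

```text
time: 18.2
tcp_pos: [0.5648, -0.0766, 0.2436]
tool_rot: [[-0.143, 0.99, -0.001], [0.99, 0.143, 0.0], [0.0, -0.001, -1.0]]
ft_force: [0.8, 0.1, -1.9]
gripper_width: 0.0111
gripper_force: 58.6
```

Request:
{"api": "step_arm", "payload": {"targets": [[0, 0.0005, -0.004, 0, 1], [0, 0, -0.003, 0, 1], [0, 0, -0.003, 0, 1], [0, 0, -0.003, 0, 1], [0, 0, -0.003, 0, 1]]}}

```text
time: 18.7
tcp_pos: [0.5651, -0.076, 0.2279]
tool_rot: [[-0.143, 0.99, -0.0], [0.99, 0.143, 0.0], [0.0, -0.0, -1.0]]
ft_force: [-0.3, 1.5, -1.1]
gripper_width: 0.0112
gripper_force: 58.7
```

Request:
{"api": "step_arm", "payload": {"targets": [[0, 0, -0.006, 0, 1], [0, 0, -0.008, 0, 1], [0, 0, -0.008, 0, 1], [0, 0, -0.008, 0, 1], [0, 0, -0.008, 0, 1]]}}

```text
time: 19.2
tcp_pos: [0.565, -0.076, 0.1892]
tool_rot: [[-0.144, 0.99, -0.0], [0.99, 0.144, 0.0], [0.0, -0.0, -1.0]]
ft_force: [-1.1, 0.8, -1.0]
gripper_width: 0.0112
gripper_force: 58.7
```

Request:
{"api": "step_arm", "payload": {"targets": [[0, 0, -0.008, 0, 1], [0, 0, -0.008, 0, 1], [0, 0, -0.008, 0, 1], [0, 0, -0.008, 0, 1], [0, 0, -0.006, 0, 1]]}}

```text
time: 19.7
tcp_pos: [0.5649, -0.076, 0.1513]
tool_rot: [[-0.144, 0.99, -0.0], [0.99, 0.144, 0.0], [0.0, -0.0, -1.0]]
ft_force: [-0.0, 2.4, -0.0]
gripper_width: 0.0113
gripper_force: 58.8
```

Request:
{"api": "step_arm", "payload": {"targets": [[0, 0, -0.006, 0, 1], [0, 0, -0.006, 0, 1], [0, 0, -0.005, 0, 1], [0, 0, 0, 0, 1], [0, 0, 0, 0, 1]]}}

```text
time: 20.2
tcp_pos: [0.5648, -0.0761, 0.1348]
tool_rot: [[-0.143, 0.99, -0.001], [0.99, 0.143, 0.0], [0.0, -0.001, -1.0]]
ft_force: [-0.9, 3.5, -4.5]
gripper_width: 0.0113
gripper_force: 58.3
```

Run:
```python
from h import *
s=manip.state(); print(s['tcp_pos'],s['ft_force'],s['wrist_torque'],s['gripper_width'],s['time'])
for n in('scene','side'):
    im,d,c=grab(n); P=cloud(d,c)
    z=P[...,2]; 
    m=(z>.15)&(z<.23)&(abs(P[...,0]-.565)<.04)&(abs(P[...,1]+.076)<.04); q=P[m]
    for a in np.arange(.15,.23,.01):
        t=q[(q[:,2]>a)&(q[:,2]<a+.01)]; print(n,a.round(2),len(t),t.min(0).round(3)[:2] if len(t) else '',t.max(0).round(3)[:2] if len(t) else '')
    if n=='scene': cv2.imwrite('pics/s6.png',cv2.resize(im[130:260,180:350],(680,520),interpolation=cv2.INTER_CUBIC)[...,::-1])
    k=(z>.175)&(z<.212)&(abs(P[...,0]-.63)<.03)&(abs(P[...,1]+.217)<.03); print('knob',P[k].min(0).round(3),P[k].max(0).round(3))
```

```text
[ 0.56478733 -0.07605488  0.13483737] [-0.900476    3.521638   -4.51461857] [0.87603274 0.18288419 0.00089134] 0.011298261837104407 20.2
scene 0.15 34 [ 0.558 -0.115] [ 0.604 -0.04 ]
scene 0.16 24 [ 0.558 -0.091] [ 0.578 -0.055]
scene 0.17 22 [ 0.562 -0.095] [ 0.586 -0.055]
scene 0.18 36 [ 0.558 -0.094] [ 0.588 -0.053]
scene 0.19 30 [ 0.557 -0.078] [ 0.586 -0.053]
scene 0.2 22 [ 0.548 -0.088] [ 0.585 -0.056]
scene 0.21 40 [ 0.531 -0.08 ] [ 0.604 -0.058]
scene 0.22 34 [ 0.527 -0.082] [ 0.604 -0.057]
scene 0.23 0  
knob [ 0.624 -0.224  0.175] [ 0.645 -0.205  0.207]
side 0.15 19 [ 0.539 -0.111] [ 0.602 -0.04 ]
side 0.16 16 [ 0.554 -0.077] [ 0.567 -0.049]
side 0.17 38 [ 0.547 -0.075] [ 0.583 -0.052]
side 0.18 40 [ 0.546 -0.085] [ 0.582 -0.051]
side 0.19 57 [ 0.545 -0.091] [ 0.584 -0.052]
side 0.2 59 [ 0.546 -0.092] [ 0.596 -0.054]
side 0.21 81 [ 0.527 -0.087] [ 0.605 -0.056]
side 0.22 94 [ 0.526 -0.091] [ 0.604 -0.056]
side 0.23 0  Traceback (most recent call last):
  File "<stdin>", line 10, in <module>
    return umr_minimum(a, axis, None, out, keepdims, initial, where)
ValueError: zero-size array to reduction operation minimum which has no identity
```

View pics/s6.png

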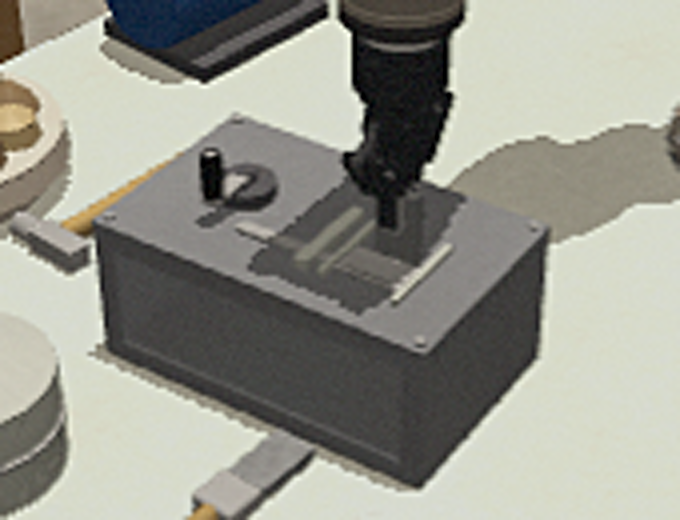

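Request:
{"api": "step_arm", "payload": {"targets": [[0, 0.0005, 0, 0, 1], [0, 0.0005, 0, 0, 1], [0, 0, 0, 0, 1], [0, 0, 0, 0, 1], [0, 0, 0, 0, 1]]}}

```text
time: 20.8
tcp_pos: [0.5651, -0.0753, 0.1352]
tool_rot: [[-0.143, 0.99, 0.0], [0.99, 0.143, -0.0], [-0.0, 0.0, -1.0]]
ft_force: [-0.7, -1.0, -1.9]
gripper_width: 0.0113
gripper_force: 58.6
```

Request:
{"api": "step_arm", "payload": {"targets": [[0, 0, 0, 0, 1], [0, 0, 0, 0, 1], [0, 0, 0, 0, 1], [0, 0, 0, 0, 1], [0, 0, 0, 0, 1]]}}

```text
time: 21.3
tcp_pos: [0.5651, -0.0751, 0.1351]
tool_rot: [[-0.143, 0.99, -0.0], [0.99, 0.143, -0.0], [0.0, -0.0, -1.0]]
ft_force: [-0.7, -0.1, -2.2]
gripper_width: 0.0108
gripper_force: 58.6
```

Run:
```python
from h import *
s=manip.state(); print(s['tcp_pos'],s['ft_force'],s['wrist_torque'],s['qvel'].round(2))
```

```text
[ 0.56506323 -0.07513062  0.13510502] [-0.71911221 -0.08849783 -2.23411068] [-0.02134552  0.02376488  0.00837668] [-0.03  0.05  0.06 -0.06  0.08 -0.06 -0.02]
```

```bash
python3 -c "
from cell import manip
print(manip.close_job())"
```

```text
the job is handed in; nothing more can be done
None
```

I wound the crank counter-clockwise to its stop. The narrow holder now hangs in the open slot, held in the gripper with its foot an estimated 25 mm above the table, so the tooth should be level with the nozzle. At the last reading the only load left on the wrist was about the holder's own weight. I handed the job in at about 21 s, and no verdict came back.

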